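# Walk a clay relief block round to the squaring fence

## Robot

A 6-joint arm with a two-finger parallel gripper is mounted at the origin on the work surface. World frame = base frame: x ahead of the robot, y to its left, z up, the work surface at z = 0. Lengths are in m, angles in rad, forces in N, time in s.
With the tool pointing down it reaches from about 0.325 to 0.85 m from the base axis. Payload 15.5 kg.
Tool frame: the origin (TCP) lies at the very end of the fingers, on their centre line; the grasp point (between the pads) lies 19 mm behind it (ctrl.tcp_to_grasp is the distance from the TCP to the grasp point, in m); z points along the fingers, y is the direction in which the jaws open and shut (so a half turn about z gives the same grasp; the last joint's range is limited). The gripper opens to 91 mm and grips with 3 to 60 N. Pads are 32 mm wide; open, the fingers measure 118 mm over their backs; the gripper's body (76 mm by 178 mm) begins 60 mm behind the grasp point.
Start: joints at [1.196, 0.494, 1.345, -0, 1.302, -0.096], TCP at [0.172, 0.601, 0.214] pointing down, gripper open.
Joint ranges: [-2.91, 2.91], [-0.82, 2.16], [0.22, 2.67], [-1.22, 4.37], [0.12, 2.79], [-3.08, 3.08]. Speed limits (rad/s): [1.89, 1.89, 2.57, 3.01, 3.01, 3.01].

## Interface

Orientations are given as a unit quaternion [x, y, z, w].
In Python, from station import ctrl, optics, job gives the robot as it stands.
- The arm moves only by the tool play_rows, never from a script. Its argument "increments" is a list of rows, each an object with "dp": the shift along the tool's x, y, z in m, a list of three; "rot": the turn, a rotation vector about the tool's x, y, z in rad, a list of three; "jaw": the gripper's target within -1 to 1 (shut at 1, half-way at 0, fully open at -1). A call has 1 to 12 rows; each row shifts and turns the commanded pose from where the row before left it, along the tool's axes as they then stand; what a row does not reach is not made up. A row lasts 1/10 s, in which the tool goes at most 50 mm and 8.59 degrees, less where a joint would pass 70% of its speed; a pose out of reach is approached as far as the arm can. A call is refused whole if a number of a shift passes 0.05 or a number of a turn 0.15, either way. A call with a gripper value outside its range is refused whole. The fingers move at their own pace and stop on an object; the grip force is fixed at half the most. Time passes only in rows, so rows that do not move let the fingers close. It gives the time, the measured TCP pose, the force and the opening at its end, in the units of the state.
- ctrl.read_state(): the state, without advancing time (a new reading comes with each control period).
- optics.get_image(name): name is "scene" or "top" or "wrist"; returns the picture (480x640x3 uint8, red, green, blue); there is no depth.
- optics.calibration(name): a dict with "K" (3x3 intrinsics, pixels), "dist_coeffs" ([k1, k2, p1, p2, k3] as OpenCV has them; the pictures are not rectified), "xyz" and "orientation" of the camera in the world; the wrist camera has in their place "hand_eye" (4x4, takes a point from camera to tool coordinates, whose origin is the TCP and whose axes are the flange's). Camera axes: x right, y up, looking along -z (the intrinsics and any distortion apply to the point x, -y, -z); pixel columns grow to the right and rows downward; lengths in m; the calibration is good to about 2 mm. A picture is of the moment at which its call begins: read the wrist's pose just before it. calibration takes no time and is no camera call.
- job.close_job(): hands the job in, once; it reports no verdict.
Trained networks look in the newest picture that a camera, given by its name, has taken for a name from the list of things; names that differ only in an ending like _2 or _b are one class to them, and where a whole thing is asked for, a point or a joint stands for the part that bears it (a point fixed in the world has none). Each returns a list of dicts, best first, with "p" (0 to 1); they miss things now and then, are a little off and sometimes report something else, mostly with a low value. They report only what shows in the picture. A call takes as long as a camera call. They do not tell look-alikes from the thing itself.
- optics.recognise(target, camera): "extent" ([centre column, centre row, width, height] in pixels, round what is visible of it).
- optics.masks_of(target, camera): "mask" (480x640 bool, what is visible of it) and "extent" ([centre column, centre row, width, height] in pixels, round what is visible of it).
- optics.tip_of(target, camera): "position" ([column, row] in pixels: a listed point, or the origin of a listed thing).
The state is a dict: "time": time; "qpos": joint angles; "dq": joint speeds; "joint_torque": joint torques, N m; "eef_pos": TCP position; "tcp_rot": TCP orientation; "wrist_force": force on the tool from outside, world axes, zero at the start; "ft_torque": the same for the moment, N m; "gripper_width": finger opening in m.
Only numpy, scipy, OpenCV 4.12 (cv2) and the standard library are available. Lean on these libraries where they do the work, as an engineer would, in place of code of your own. Each camera call takes 0.05 s, during which the arm holds its last target.

## Task

Push the heavy fired-clay relief block round by its corners, a little at a time, and then up to the aluminium fence, so that one of its two long sides lies flush against the fence over its whole length. Turn it nearly square to the fence before it touches it, so that no corner digs in, push gently without knocking, tipping or lifting the block, and leave the torch, jar, brush and small wooden packing piece where they are.

Things in the scene. Friction and masses are not known exactly. Their poses are not given: they have to be found in the camera images.
- block: loose terracotta relief slab, 90 mm (its x) by 125 mm (its y) by 42 mm high plus a rosette and ribs up to 6 mm on top; 0.7 to 1.0 kg, flat on the table, needing some 4 to 15 N to slide. Origin: centre of its underside, z up. Its long sides, x = -45 and +45 mm, are alike: either may meet the fence. Starts clear of the fence, turned 35 to 90 degrees from it; too big to grip
- fence: aluminium bar fixed to the table, 260 mm long (its y), 30 mm thick and 30 mm high. Origin at table level under the middle of its working face, which looks towards the robot: the face is the plane x = 0, the bar lies at x = 0 to +30 mm, the block stands on the -x side. Screw heads on top rise 5 mm; behind are feet 6 mm high, to x = +75 mm
- torch: black pen torch standing upright, 26 mm across, 85 mm high, beside the work; origin at the centre of its foot. Not to be moved
- jar: small amber glass jar with a white lid, 44 mm across, 55 mm high, beside the work; origin at the centre of its foot. Not to be moved
- brush: brush lying on the table, about 160 mm long along its x, under 30 mm high; origin at its middle, on the table. Not to be moved
- wedge: plywood packing piece 50 x 30 x 20 mm lying on the table; origin at the centre of its underside. Not to be moved
There are look-alikes about, which are no part of the job. There is more than one size of the block; the one meant has the size given above.

How it is judged:
At the end, for the whole second after the job is handed in: The block lies flat and at rest on the table, a long side against the fence's working face: gap at its middle under 3.5 mm, out of parallel by less than 0.04 rad (2.3 degrees), and its whole length on the fence (middle of the block within 70 mm of the fence's middle) (x of block in the frame of fence between -0.0485 and -0.04 m and y of block in the frame of fence between -0.07 and 0.07 m and angle between the x axis of block and the x axis of fence, either way round below 0.04 rad and height (world z) of block below 0.004 m and angle between block's own z axis and vertical below 0.05 rad and linear speed of block below 0.01 m/s); the robot touches nothing.
It fails at once if the block touches the fence while turned more than 20 degrees from square (a corner digs in) (contact force between block and fence above 1 N and angle between the x axis of block and the x axis of fence, either way round above 0.35 rad).
It fails at once if the block is lifted off the table (height (world z) of block above 0.012 m).
It fails at once if the block is tipped (angle between block's own z axis and vertical above 0.15 rad).
It fails at once if the block is knocked: faster than 0.4 m/s (linear speed of block above 0.4 m/s).
It fails at once if the torch, jar, brush or packing piece is moved by more than 15 mm (distance of any of torch, jar, brush, wedge from where it was at the start of the episode above 0.015 m).
It also fails if it takes over 72 s, if anything falls off the work surface, if the arm or the gripper's body presses on something with over 40 N, if the wrist force passes 120 N, or if a joint passes its speed limit or range.

## Working session

There is one attempt and no reset: what is moved stays moved. The work goes in short steps, Python scripts to look and compute and a tool call to move; the robot and the scene stay as the last step left them, time stands still between calls to the robot, and variables do not carry over. Pictures are saved under pics/ and viewed, and the job is handed in when it is done.

Besides the shell and the picture viewer there is one more tool, called after "Call:" as name(argument=value, ...) on one line, values as JSON. play_rows: Moves the arm, as the interface text tells. Its arguments: {"type":"object","properties":{"increments":{"type":"array"}},"required":["increments"]}

```bash
mkdir -p pics; ls; python3 - <<'E'
from station import ctrl, optics, job
import cv2
s=ctrl.read_state()
for k in s: print(k,s[k])
for n in ['top','scene']:
    im=optics.get_image(n); cv2.imwrite(f'pics/{n}0.png',im[:,:,::-1])
    c=optics.calibration(n); print(n,c)
E
```

```text
pics
time 0.0
qpos [ 1.19651136e+00  4.94160182e-01  1.34614752e+00 -1.38257222e-05
  1.30249673e+00 -9.55094264e-02]
dq [ 1.74694222e-04 -4.77305365e-04  6.56879376e-05 -9.42659394e-04
  1.24392862e-04  9.02484414e-04]
joint_torque [ 5.64624468e-03 -8.78858399e+01 -3.81863880e+01  7.10886880e-02
  5.33859374e-02 -1.30271624e-04]
eef_pos [0.17185108 0.60050532 0.21334702]
tcp_rot [ 1.38935002e-01  9.90301317e-01 -5.90799907e-04 -1.34534671e-04]
wrist_force [-0.85327909 -0.08351448  0.50534486]
ft_torque [-0.05680765  0.0135253   0.01143387]
gripper_width 0.09126561953818169
top {'K': array([[548.56253248,   0.        , 315.2536674 ],
       [  0.        , 548.56253248, 244.30013637],
       [  0.        ,   0.        ,   1.        ]]), 'dist_coeffs': array([-0.00034163,  0.        ,  0.        ,  0.        ,  0.        ]), 'xyz': array([0.35896627, 0.00855832, 1.03789172]), 'orientation': array([-0.06453709,  0.06851278,  0.71005059, -0.69783173])}
scene {'K': array([[491.0289386 ,   0.        , 305.22763767],
       [  0.        , 491.0289386 , 248.49934576],
       [  0.        ,   0.        ,   1.        ]]), 'dist_coeffs': array([-0.01338242,  0.        ,  0.        ,  0.        ,  0.        ]), 'xyz': array([ 0.86828412, -0.4308904 ,  0.79950729]), 'orientation': array([0.29304026, 0.10602135, 0.30521249, 0.89985122])}
```

View pics/top0.png

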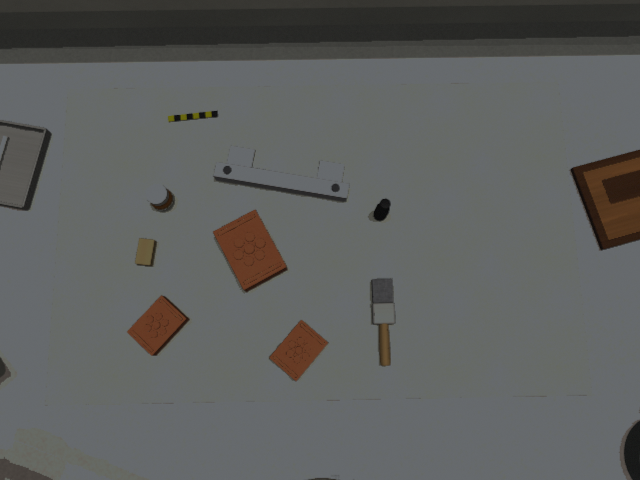

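View pics/scene0.png

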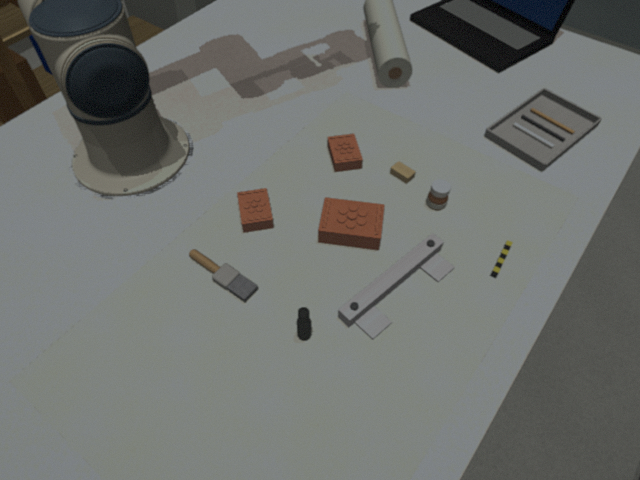

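```bash
cat > h.py <<'E'
import numpy as np, cv2
from scipy.spatial.transform import Rotation as R
from scipy.optimize import minimize
from station import ctrl, optics, job
def cam(n):
    c=optics.calibration(n); return c['K'],c['dist_coeffs'],R.from_quat(c['orientation']).as_matrix(),np.array(c['xyz'])
def proj(n,P):
    K,d,Rm,t=cam(n); q=(np.asarray(P,float)-t)@Rm; q=q*[1,-1,-1]
    return cv2.projectPoints(q,np.zeros(3),np.zeros(3),K,d)[0][:,0]
def back(n,uv,z):
    K,d,Rm,t=cam(n); u=cv2.undistortPoints(np.array(uv,float).reshape(-1,1,2),K,d)[:,0]
    D=np.c_[u[:,0],-u[:,1],-np.ones(len(u))]@Rm.T
    return t+D*((z-t[2])/D[:,2])[:,None]
def boxpts(p,x0,x1,y0,y1,h):
    c,s=np.cos(p[2]),np.sin(p[2])
    return np.array([[p[0]+c*x-s*y,p[1]+s*x+c*y,z] for x in(x0,x1) for y in(y0,y1) for z in (0,h)])
def hullmask(n,P):
    uv=proj(n,P); h=cv2.convexHull((uv*16).round().astype(np.int32))
    m=np.zeros((480,640),np.uint8); cv2.fillConvexPoly(m,h,255,cv2.LINE_AA,4); return m/255.
def fit(masks,p0,dims):
    def cost(v):
        p=np.array([v[0]/100,v[1]/100,v[2]/10])
        return sum(((hullmask(n,boxpts(p,*dims))-m)**2).sum() for n,m in masks.items())
    v0=np.array([p0[0]*100,p0[1]*100,p0[2]*10])
    best=None
    for s in (.8,.25):
        sim=np.vstack([v0]+[v0+s*e for e in np.eye(3)])
        r=minimize(cost,v0,method='Nelder-Mead',options=dict(initial_simplex=sim,xatol=1e-3,fatol=.2,maxiter=300)); v0=r.x
    return np.array([v0[0]/100,v0[1]/100,v0[2]/10]),r.fun
BL=(-.045,.045,-.0625,.0625,.043)
E
python3 - <<'E'
from h import *
for n in ['top','scene']:
    im=optics.get_image(n)
    for t in ['block','fence','torch','jar','brush','wedge']:
        r=optics.masks_of(t,n)
        print(n,t,[(round(x['p'],2),np.round(x['extent']),int(x['mask'].sum())) for x in r])
        for i,x in enumerate(r): np.save(f'pics/m_{n}_{t}_{i}.npy',x['mask'])
print(ctrl.read_state()['time'])
# fence by clicks, top face corners z=.03
for uv in ([215,163],[347,185],[348,199],[214,181]): print(back('top',[uv],.03 )[0])
for uv in ([250,250],[381,215],[162,200],[383,320],[145,252]): print(back('top',[uv],.0 )[0])
E
```

```text
top block [(0.98, array([253., 251.,  73.,  83.]), 3259), (0.81, array([298., 351.,  59.,  58.]), 1735), (0.66, array([158., 324.,  66.,  58.]), 2045)]
top fence [(0.66, array([282., 176., 134.,  52.]), 3391)]
top torch [(0.73, array([384., 210.,  14.,  21.]), 251), (0.53, array([160., 197.,  32.,  28.]), 580)]
top jar [(0.68, array([161., 197.,  31.,  28.]), 556), (0.4, array([384., 323.,  26.,  88.]), 1388)]
top brush [(0.92, array([383., 323.,  26.,  88.]), 1418)]
top wedge [(0.69, array([147., 252.,  24.,  28.]), 508)]
scene block [(0.95, array([347., 153.,  35.,  37.]), 1047), (0.79, array([255., 212.,  38.,  46.]), 1252), (0.71, array([349., 223.,  66.,  48.]), 2810)]
scene fence [(0.77, array([397., 289., 117., 106.]), 3598), (0.7, array([304., 324.,  15.,  33.]), 451), (0.55, array([440., 196.,  25.,  31.]), 513), (0.19, array([224., 277.,  67.,  52.]), 1317)]
scene torch [(0.74, array([305., 322.,  11.,  35.]), 398)]
scene jar [(0.89, array([441., 194.,  24.,  28.]), 570)]
scene brush [(0.66, array([223., 276.,  68.,  53.]), 1260)]
scene wedge [(0.82, array([405., 171.,  23.,  21.]), 311)]
0.8
[0.71356432 0.19113231 0.03      ]
[ 0.66539588 -0.06153537  0.03      ]
[ 0.63771103 -0.06264586  0.03      ]
[0.67754091 0.19244725 0.03      ]
[0.54781884 0.12648711 0.        ]
[ 0.6127303  -0.12809009  0.        ]
[0.6500353  0.29879583 0.        ]
[ 0.40999856 -0.12369659  0.        ]
[0.54734557 0.32780878 0.        ]
```

```bash
cat >> h.py <<'E'
def terr(n,im,ext,pad=12):
    hsv=cv2.cvtColor(im,cv2.COLOR_RGB2HSV)
    m=(((hsv[...,0]<14)|(hsv[...,0]>172))&(hsv[...,1]>110)&(hsv[...,2]>25)).astype(np.uint8)
    o=np.zeros_like(m); x,y,w,h=ext
    a,b,c,d=[int(max(0,q)) for q in (y-h/2-pad,y+h/2+pad,x-w/2-pad,x+w/2+pad)]
    o[a:b,c:d]=m[a:b,c:d]
    o=cv2.morphologyEx(o,cv2.MORPH_CLOSE,np.ones((5,5),np.uint8))
    k,l,st,_=cv2.connectedComponentsWithStats(o)
    if k<2: return o*0.
    return (l==1+np.argmax(st[1:,4])).astype(float)
E
python3 - <<'E'
from h import *
T=optics.get_image('top');S=optics.get_image('scene')
np.save('pics/T.npy',T);np.save('pics/S.npy',S)
mt=terr('top',T,[253,251,73,83]);ms=terr('scene',S,[349,223,66,48])
print(mt.sum(),ms.sum())
for mk in ({'top':mt},{'scene':ms},{'top':mt,'scene':ms}):
    for a in (0.4,0.4+np.pi/2):
        print(list(mk),fit(mk,[.54,.125,a],BL))
F=(0,.03,-.13,.13,.03)
g=cv2.resize(T[130:220,190:400][:,:,::-1],None,fx=3.8,fy=3.8,interpolation=cv2.INTER_CUBIC)
cv2.imwrite('pics/fc.png',np.clip(g*1.6,0,255).astype(np.uint8))
g=cv2.resize(S[215:345,320:460][:,:,::-1],None,fx=4,fy=4,interpolation=cv2.INTER_CUBIC)
cv2.imwrite('pics/fs.png',np.clip(g*1.3,0,255).astype(np.uint8))
E
```

```text
3270.0 2673.0
['top'] (array([ 0.54500868,  0.12420042, -1.0760554 ]), np.float64(269.2154402153018))
['top'] (array([0.5441057 , 0.12405798, 2.05445234]), np.float64(268.1916032295271))
['scene'] (array([0.54553719, 0.13069536, 0.09280229]), np.float64(1074.0874279123414))
['scene'] (array([0.54444569, 0.12753305, 2.06556287]), np.float64(382.6905036524414))
['top', 'scene'] (array([ 0.5440254 ,  0.12494664, -1.06501768]), np.float64(657.0392156862745))
['top', 'scene'] (array([0.54439455, 0.12478932, 2.03884375]), np.float64(653.2721107266436))
```

View pics/fc.png

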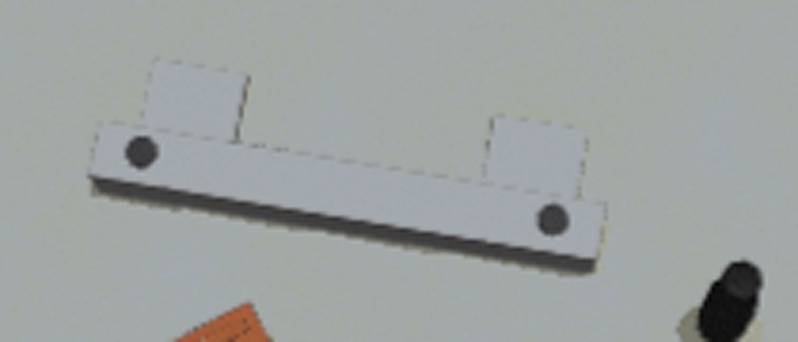

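View pics/fs.png

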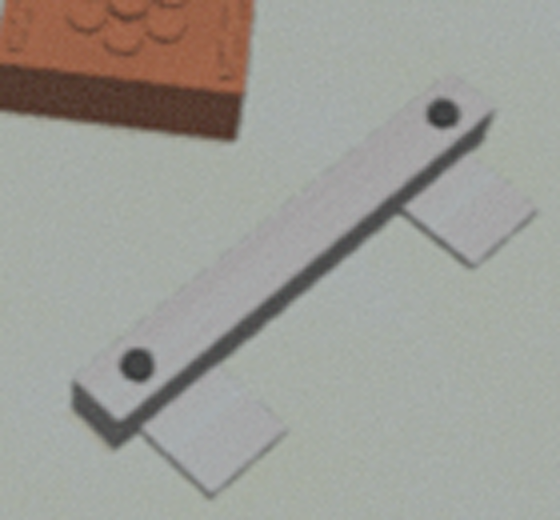

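```bash
cat >> h.py <<'E'
E
python3 - <<'E'
from h import *
from scipy.optimize import least_squares
f=lambda L,s,o:(np.array(L)+.5)/s-.5+o
top=f([[90,178],[596,260],[98,123],[606,203]],3.8,[190,130])
sc=f([[450,75],[72,380],[495,112],[118,422]],4,[320,215])
def P(p):
    c,s=np.cos(p[2]),np.sin(p[2]); return np.array([[p[0]+c*x-s*y,p[1]+s*x+c*y,.03] for x in(0,.03) for y in(.13,-.13)])
for use in ('t','s','ts'):
    r=least_squares(lambda p:np.r_[(proj('top',P(p))-top).ravel()*('t' in use),(proj('scene',P(p))-sc).ravel()*('s' in use)],[.66,.065,-.16])
    print(use,r.x,np.round(r.fun,1))
# overlay block fit
T=np.load('pics/T.npy');S=np.load('pics/S.npy')
p=[.5444,.1243,2.05-np.pi]
out=[]
for n,im,c in(('top',T,(190,200)),('scene',S,(300,180))):
    im=im[:,:,::-1].copy(); g=cv2.resize(im,None,fx=4,fy=4)
    for z in (0,.042):
        q=boxpts(p,-.045,.045,-.0625,.0625,z)[1::2][[0,1,3,2]]
        cv2.polylines(g,[((proj(n,q)+.5)*4).astype(int)],True,(255,255,0) if z else (0,255,0),1)
    out.append(g[c[1]*4:c[1]*4+420,c[0]*4:c[0]*4+400])
cv2.imwrite('pics/ov0.png',np.hstack(out))
for uv in ([381,219],[162,208],[383,320],[145,252]): pass
for t in ['torch','jar','brush','wedge']:
    for n in('top','scene'):
        optics.get_image(n); r=optics.tip_of(t,n)
        print(t,n,[(round(x['p'],2),np.round(back(n,[x['position']],0)[0][:2],3)) for x in r[:2]])
E
```

```text
t [ 0.66300125  0.06739925 -0.18089737] [-0.7  0.1  0.4 -0.   0.3 -0.2  0.1  0.  -0.  -0.  -0.  -0.  -0.  -0.
 -0.  -0. ]
s [ 0.66788374  0.06600701 -0.19206241] [ 0.  -0.   0.  -0.   0.  -0.   0.  -0.   0.1 -0.4 -0.5  0.   0.7 -0.7
 -0.2  0.7]
ts [ 0.66548989  0.06698116 -0.18574127] [-0.4 -1.5  0.5 -1.   0.6 -1.7  0.3 -0.9 -1.1 -1.5 -1.  -0.8 -0.4 -1.9
 -0.6 -0.2]
torch top [(0.67, array([0.647, 0.294])), (0.62, array([ 0.608, -0.127]))]
torch scene [(0.65, array([ 0.615, -0.119]))]
jar top [(0.8, array([0.648, 0.298]))]
jar scene [(0.8, array([0.658, 0.296]))]
brush top [(0.72, array([ 0.409, -0.123])), (0.29, array([ 0.607, -0.123]))]
brush scene [(0.68, array([0.666, 0.061])), (0.62, array([ 0.414, -0.121]))]
wedge top [(0.88, array([0.542, 0.32 ]))]
wedge scene [(0.77, array([0.547, 0.328]))]
```

View pics/ov0.png

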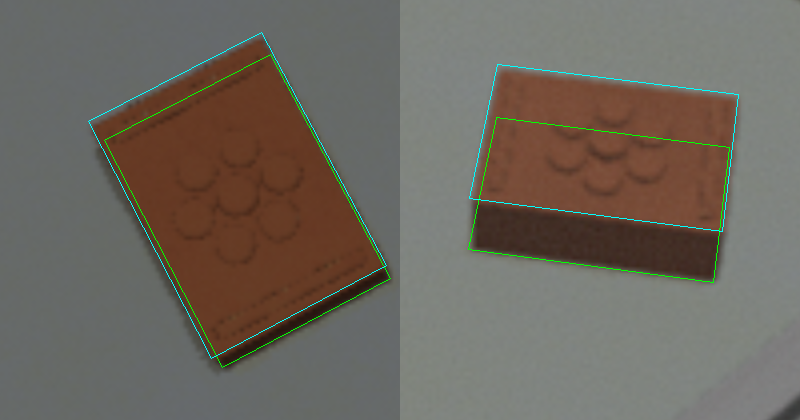

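```bash
cat >> h.py <<'E'
FE=np.array([.6640,.0670,-.183])
def tool():
    s=ctrl.read_state(); M=R.from_quat(s['tcp_rot']).as_matrix()
    return np.array(s['eef_pos']),np.arctan2(M[1,1],M[0,1]),s
def plan(wps):
    """wps: list of (x,y,z,yaw_of_tool_y,nrows); prints rows"""
    p,a,s=tool(); k=0
    for (x,y,z,b,n) in wps:
        q=np.array([x,y,z]); da=(b-a+np.pi)%(2*np.pi)-np.pi
        for i in range(n):
            ai=a+da*i/n; d=(q-p)/n
            tx=np.array([-np.sin(ai),np.cos(ai)]); ty=np.array([np.cos(ai),np.sin(ai)])
            k+=1
            print(f'{{"dp":[{d[:2]@tx:.4f},{d[:2]@ty:.4f},{-d[2]:.4f}],"rot":[0,0,{-da/n:.4f}],"jaw":1}}')
        p,a=q,b
def tofence(P):
    c,s=np.cos(FE[2]),np.sin(FE[2]); d=np.asarray(P)[:2]-FE[:2]; return np.array([c*d[0]+s*d[1],-s*d[0]+c*d[1]])
def blk(p,x,y):
    c,s=np.cos(p[2]),np.sin(p[2]); return p[0]+c*x-s*y,p[1]+s*x+c*y
def look(p0,cams=('top','scene'),tag=None):
    ms={}
    for n in cams:
        im=optics.get_image(n); uv=proj(n,boxpts(p0,*BL)); a,b=uv.min(0),uv.max(0)
        m=terr(n,im,[*(a+b)/2,*(b-a)],8); ms[n]=m
        if tag: cv2.imwrite(f'pics/{tag}_{n}.png',im[:,:,::-1])
    for n in cams:
        p,f=fit({n:ms[n]},p0,BL); print(n,np.round(p,4),'cost',round(f),'fence',np.round(tofence(p),4),'ang',round(p[2]-FE[2],3))
E
python3 - <<'E'
from h import *
p=[.5444,.1243,2.05-np.pi]
x,y=blk(p,-.076,-.048); print(x,y,p[2]+np.pi/2)
b=p[2]+np.pi/2
plan([(x,y,.1,b,12)])
E
```

```text
0.4667650817609678 0.1696080508300543 0.47920367320510326
{"dp":[-0.0335,-0.0278,0.0095],"rot":[0,0,0.0677],"jaw":1}
{"dp":[-0.0353,-0.0255,0.0095],"rot":[0,0,0.0677],"jaw":1}
{"dp":[-0.0370,-0.0230,0.0095],"rot":[0,0,0.0677],"jaw":1}
{"dp":[-0.0384,-0.0205,0.0095],"rot":[0,0,0.0677],"jaw":1}
{"dp":[-0.0397,-0.0178,0.0095],"rot":[0,0,0.0677],"jaw":1}
{"dp":[-0.0408,-0.0151,0.0095],"rot":[0,0,0.0677],"jaw":1}
{"dp":[-0.0418,-0.0123,0.0095],"rot":[0,0,0.0677],"jaw":1}
{"dp":[-0.0425,-0.0094,0.0095],"rot":[0,0,0.0677],"jaw":1}
{"dp":[-0.0430,-0.0065,0.0095],"rot":[0,0,0.0677],"jaw":1}
{"dp":[-0.0434,-0.0036,0.0095],"rot":[0,0,0.0677],"jaw":1}
{"dp":[-0.0435,-0.0007,0.0095],"rot":[0,0,0.0677],"jaw":1}
{"dp":[-0.0435,0.0023,0.0095],"rot":[0,0,0.0677],"jaw":1}
```

Call:
play_rows(increments=[{"dp": [-0.0335, -0.028, 0.0095], "rot": [0, 0, 0.068], "jaw": 1}, {"dp": [-0.035, -0.0255, 0.0095], "rot": [0, 0, 0.068], "jaw": 1}, {"dp": [-0.037, -0.023, 0.0095], "rot": [0, 0, 0.068], "jaw": 1}, {"dp": [-0.0385, -0.0205, 0.0095], "rot": [0, 0, 0.068], "jaw": 1}, {"dp": [-0.0395, -0.018, 0.0095], "rot": [0, 0, 0.068], "jaw": 1}, {"dp": [-0.041, -0.015, 0.0095], "rot": [0, 0, 0.068], "jaw": 1}, {"dp": [-0.042, -0.0125, 0.0095], "rot": [0, 0, 0.068], "jaw": 1}, {"dp": [-0.0425, -0.0095, 0.0095], "rot": [0, 0, 0.068], "jaw": 1}, {"dp": [-0.043, -0.0065, 0.0095], "rot": [0, 0, 0.068], "jaw": 1}, {"dp": [-0.0435, -0.0035, 0.0095], "rot": [0, 0, 0.068], "jaw": 1}, {"dp": [-0.0435, -0.0005, 0.0095], "rot": [0, 0, 0.068], "jaw": 1}, {"dp": [-0.0435, 0.0025, 0.0095], "rot": [0, 0, 0.068], "jaw": 1}])

```text
time: 2.9
eef_pos: [0.4672, 0.1672, 0.0997]
tcp_rot: [0.522, 0.853, 0.0, 0.0]
wrist_force: [0.4, 1.2, -0.6]
gripper_width: 0.0005
```

Call:
play_rows(increments=[{"dp": [0, 0, 0], "rot": [0, 0, 0], "jaw": 1}, {"dp": [0, 0, 0], "rot": [0, 0, 0], "jaw": 1}])

```text
time: 3.1
eef_pos: [0.4665, 0.168, 0.0997]
tcp_rot: [0.521, 0.853, -0.0, -0.0]
wrist_force: [-0.2, 0.4, -0.1]
gripper_width: 0.0003
```

```bash
python3 - <<'E'
from h import *
print(tool()[:2])
p=[.5444,.1243,2.05-np.pi]
x,y=blk(p,-.076,-.048); b=p[2]+np.pi/2
plan([(x,y,.013,b,6)])
E
```

```text
(array([0.46651319, 0.16796181, 0.0997228 ]), np.float64(0.474119217092416))
{"dp":[0.0002,0.0002,0.0145],"rot":[0,0,-0.0008],"jaw":1}
{"dp":[0.0002,0.0002,0.0145],"rot":[0,0,-0.0008],"jaw":1}
{"dp":[0.0002,0.0002,0.0145],"rot":[0,0,-0.0008],"jaw":1}
{"dp":[0.0002,0.0002,0.0145],"rot":[0,0,-0.0008],"jaw":1}
{"dp":[0.0002,0.0002,0.0145],"rot":[0,0,-0.0008],"jaw":1}
{"dp":[0.0002,0.0002,0.0145],"rot":[0,0,-0.0008],"jaw":1}
```

Call:
play_rows(increments=[{"dp": [0, 0, 0.0145], "rot": [0, 0, 0], "jaw": 1}, {"dp": [0, 0, 0.0145], "rot": [0, 0, 0], "jaw": 1}, {"dp": [0, 0, 0.0145], "rot": [0, 0, 0], "jaw": 1}, {"dp": [0, 0, 0.0145], "rot": [0, 0, 0], "jaw": 1}, {"dp": [0, 0, 0.0145], "rot": [0, 0, 0], "jaw": 1}, {"dp": [0, 0, 0.0145], "rot": [0, 0, 0], "jaw": 1}, {"dp": [-0.003, 0, 0], "rot": [0, 0, 0], "jaw": 1}, {"dp": [-0.003, 0, 0], "rot": [0, 0, 0], "jaw": 1}])

```text
time: 3.9
eef_pos: [0.4687, 0.164, 0.0133]
tcp_rot: [0.52, 0.854, -0.0, -0.0]
wrist_force: [0.3, -0.8, 0.0]
gripper_width: 0.0003
```

```bash
python3 - <<'E'
from h import *
T=optics.get_image('top');S=optics.get_image('scene')
a=cv2.resize(T[180:330,180:330],(390,390));b=cv2.resize(S[130:280,270:420],(390,390))
cv2.imwrite('pics/c1.png',np.hstack([a,b])[:,:,::-1])
print(optics.calibration('wrist'))
E
```

```text
{'K': array([[333.1518544 ,   0.        , 320.58333029],
       [  0.        , 333.1518544 , 239.9582412 ],
       [  0.        ,   0.        ,   1.        ]]), 'dist_coeffs': array([-0.04874168,  0.        ,  0.        ,  0.        ,  0.        ]), 'hand_eye': array([[ 1.76627586e-03,  9.59922223e-01,  2.80260960e-01,
         7.83715840e-02],
       [ 9.99998193e-01, -1.89263451e-03,  1.80222256e-04,
         1.64316895e-05],
       [ 7.03430915e-04,  2.80260135e-01, -9.59923831e-01,
        -1.70163743e-01],
       [ 0.00000000e+00,  0.00000000e+00,  0.00000000e+00,
         1.00000000e+00]])}
```

View pics/c1.png

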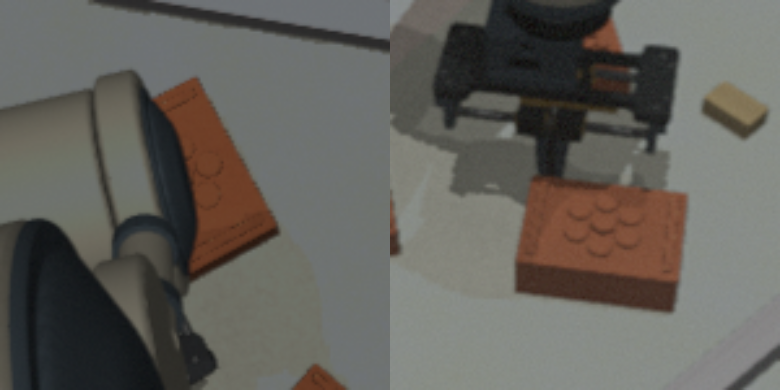

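```bash
cat >> h.py <<'E'
def arc(p,phi,n,cor=(0,.035),tl=(-.061,-.048),z=.013,pre=0):
    cx,cy=blk(p,*cor); w=[]
    if pre:
        x,y=blk(p,*tl); w.append((x,y,z,p[2]+np.pi/2,pre))
    for i in range(1,n+1):
        f=phi*i/n; c,s=np.cos(f),np.sin(f); dx,dy=p[0]-cx,p[1]-cy
        q=(cx+c*dx-s*dy,cy+s*dx+c*dy,p[2]+f); x,y=blk(q,*tl); w.append((x,y,z,q[2]+np.pi/2,1))
    print('pred',np.round(q,4)); plan(w)
E
python3 - <<'E'
from h import *
arc([.5444,.1243,2.05-np.pi],.24,8,pre=4)
E
```

```text
pred [ 0.5491  0.1174 -0.8516]
{"dp":[-0.0021,0.0001,0.0002],"rot":[0,0,-0.0007],"jaw":1}
{"dp":[-0.0021,0.0001,0.0002],"rot":[0,0,-0.0007],"jaw":1}
{"dp":[-0.0021,0.0001,0.0002],"rot":[0,0,-0.0007],"jaw":1}
{"dp":[-0.0021,0.0001,0.0002],"rot":[0,0,-0.0007],"jaw":1}
{"dp":[-0.0025,-0.0018,-0.0000],"rot":[0,0,-0.0300],"jaw":1}
{"dp":[-0.0025,-0.0018,-0.0000],"rot":[0,0,-0.0300],"jaw":1}
{"dp":[-0.0025,-0.0018,-0.0000],"rot":[0,0,-0.0300],"jaw":1}
{"dp":[-0.0025,-0.0018,-0.0000],"rot":[0,0,-0.0300],"jaw":1}
{"dp":[-0.0025,-0.0018,-0.0000],"rot":[0,0,-0.0300],"jaw":1}
{"dp":[-0.0025,-0.0018,-0.0000],"rot":[0,0,-0.0300],"jaw":1}
{"dp":[-0.0025,-0.0018,-0.0000],"rot":[0,0,-0.0300],"jaw":1}
{"dp":[-0.0025,-0.0018,-0.0000],"rot":[0,0,-0.0300],"jaw":1}
```

Call:
play_rows(increments=[{"dp": [-0.0025, 0, 0], "rot": [0, 0, 0], "jaw": 1}, {"dp": [-0.0025, 0, 0], "rot": [0, 0, 0], "jaw": 1}, {"dp": [-0.002, 0, 0], "rot": [0, 0, 0], "jaw": 1}, {"dp": [-0.0015, 0, 0], "rot": [0, 0, 0], "jaw": 1}])

```text
time: 4.4
eef_pos: [0.4728, 0.1557, 0.013]
tcp_rot: [0.521, 0.854, 0.0, -0.0]
wrist_force: [-2.5, 2.7, 1.7]
gripper_width: 0.0001
```

Call:
play_rows(increments=[{"dp": [-0.0025, -0.0018, 0], "rot": [0, 0, -0.03], "jaw": 1}, {"dp": [-0.0025, -0.0018, 0], "rot": [0, 0, -0.03], "jaw": 1}, {"dp": [-0.0025, -0.0018, 0], "rot": [0, 0, -0.03], "jaw": 1}, {"dp": [-0.0025, -0.0018, 0], "rot": [0, 0, -0.03], "jaw": 1}])

```text
time: 4.8
eef_pos: [0.4715, 0.1435, 0.013]
tcp_rot: [0.468, 0.884, 0.0, -0.0]
wrist_force: [-1.2, 2.2, 2.3]
gripper_width: 0.0007
```

```bash
python3 - <<'E'
from h import *
print(tool()[:2]); look([.5471,.121,-.97],cams=('scene',),tag='d1')
E
```

```text
(array([0.47149585, 0.14354715, 0.01299713]), np.float64(0.5972232673719754))
scene [ 0.545   0.1225 -0.968 ] cost 365 fence [-0.1271  0.0329] ang -0.785
```

View pics/d1_scene.png

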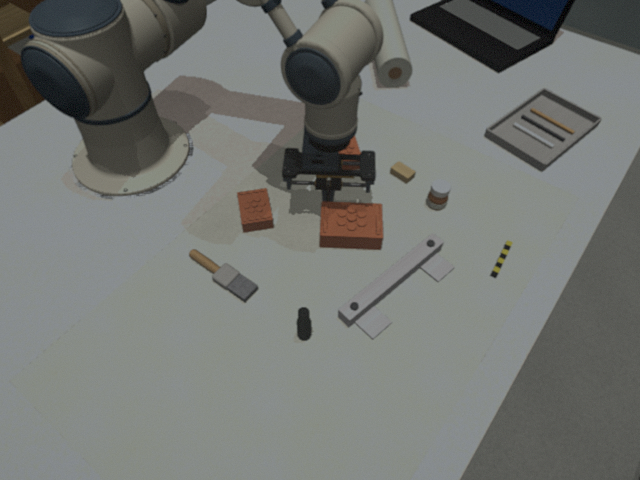

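```bash
python3 - <<'E'
from h import *
p=np.array([.545,.1205,-.972]); t=tool()[0]; d=t[:2]-p[:2]; c,s=np.cos(p[2]),np.sin(p[2]); tl=(c*d[0]+s*d[1],-s*d[0]+c*d[1]); print(tl)
arc(p,.36,12,cor=(0,.025),tl=tl)
E
```

```text
(np.float64(-0.060167363242620744), np.float64(-0.04791297462428577))
pred [ 0.5513  0.1141 -0.612 ]
{"dp":[-0.0022,-0.0018,-0.0000],"rot":[0,0,-0.0298],"jaw":1}
{"dp":[-0.0022,-0.0018,-0.0000],"rot":[0,0,-0.0300],"jaw":1}
{"dp":[-0.0022,-0.0018,-0.0000],"rot":[0,0,-0.0300],"jaw":1}
{"dp":[-0.0022,-0.0018,-0.0000],"rot":[0,0,-0.0300],"jaw":1}
{"dp":[-0.0022,-0.0018,-0.0000],"rot":[0,0,-0.0300],"jaw":1}
{"dp":[-0.0022,-0.0018,-0.0000],"rot":[0,0,-0.0300],"jaw":1}
{"dp":[-0.0022,-0.0018,-0.0000],"rot":[0,0,-0.0300],"jaw":1}
{"dp":[-0.0022,-0.0018,-0.0000],"rot":[0,0,-0.0300],"jaw":1}
{"dp":[-0.0022,-0.0018,-0.0000],"rot":[0,0,-0.0300],"jaw":1}
{"dp":[-0.0022,-0.0018,-0.0000],"rot":[0,0,-0.0300],"jaw":1}
{"dp":[-0.0022,-0.0018,-0.0000],"rot":[0,0,-0.0300],"jaw":1}
{"dp":[-0.0022,-0.0018,-0.0000],"rot":[0,0,-0.0300],"jaw":1}
```

Consistent with the model; I'll continue the arc at the same pace.

Call:
play_rows(increments=[{"dp": [-0.0024, -0.0018, 0], "rot": [0, 0, -0.03], "jaw": 1}, {"dp": [-0.0024, -0.0018, 0], "rot": [0, 0, -0.03], "jaw": 1}, {"dp": [-0.0024, -0.0018, 0], "rot": [0, 0, -0.03], "jaw": 1}, {"dp": [-0.0024, -0.0018, 0], "rot": [0, 0, -0.03], "jaw": 1}, {"dp": [-0.0024, -0.0018, 0], "rot": [0, 0, -0.03], "jaw": 1}, {"dp": [-0.0024, -0.0018, 0], "rot": [0, 0, -0.03], "jaw": 1}, {"dp": [-0.0024, -0.0018, 0], "rot": [0, 0, -0.03], "jaw": 1}, {"dp": [-0.0024, -0.0018, 0], "rot": [0, 0, -0.03], "jaw": 1}, {"dp": [-0.0024, -0.0018, 0], "rot": [0, 0, -0.03], "jaw": 1}, {"dp": [-0.0024, -0.0018, 0], "rot": [0, 0, -0.03], "jaw": 1}, {"dp": [-0.0024, -0.0018, 0], "rot": [0, 0, -0.03], "jaw": 1}, {"dp": [-0.0024, -0.0018, 0], "rot": [0, 0, -0.03], "jaw": 1}])

```text
time: 6.05
eef_pos: [0.4754, 0.1079, 0.0129]
tcp_rot: [0.302, 0.953, -0.0, -0.0]
wrist_force: [-3.1, 1.2, 2.1]
gripper_width: 0.0005
```

```bash
python3 - <<'E'
from h import *
print(tool()[:2]); look([.5513,.115,-.612],tag='d2')
E
```

```text
(array([0.47541971, 0.1079415 , 0.01290008]), np.float64(0.9564464111958423))
top [ 0.5981  0.0824 -1.0901] cost 3402 fence [-0.0675  0.0031] ang -0.907
scene [ 0.5541  0.1136 -0.658 ] cost 425 fence [-0.1165  0.0258] ang -0.475
```

View pics/d2_scene.png

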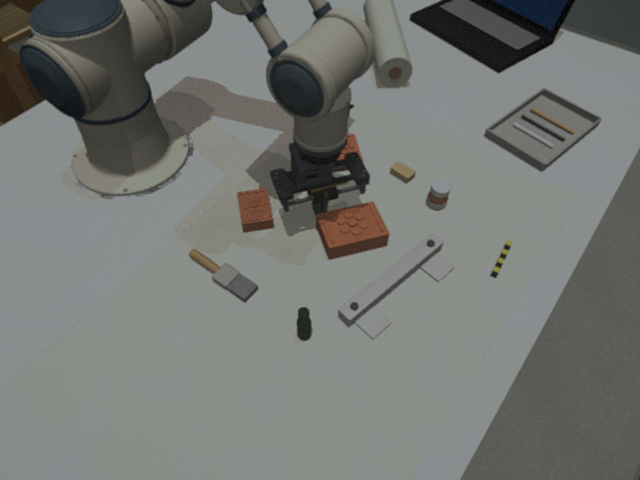

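View pics/d2_top.png

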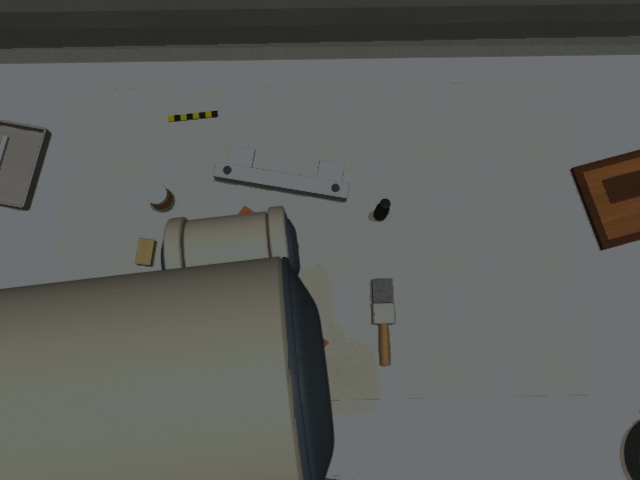

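Call:
play_rows(increments=[{"dp": [-0.0026, -0.0018, 0], "rot": [0, 0, -0.03], "jaw": 1}, {"dp": [-0.0026, -0.0018, 0], "rot": [0, 0, -0.03], "jaw": 1}, {"dp": [-0.0026, -0.0018, 0], "rot": [0, 0, -0.03], "jaw": 1}, {"dp": [-0.0026, -0.0018, 0], "rot": [0, 0, -0.03], "jaw": 1}, {"dp": [-0.0026, -0.0018, 0], "rot": [0, 0, -0.03], "jaw": 1}, {"dp": [-0.0026, -0.0018, 0], "rot": [0, 0, -0.03], "jaw": 1}, {"dp": [-0.0026, -0.0018, 0], "rot": [0, 0, -0.03], "jaw": 1}, {"dp": [-0.0026, -0.0018, 0], "rot": [0, 0, -0.03], "jaw": 1}, {"dp": [-0.0026, -0.0018, 0], "rot": [0, 0, -0.03], "jaw": 1}, {"dp": [-0.0026, -0.0018, 0], "rot": [0, 0, -0.03], "jaw": 1}])

```text
time: 7.15
eef_pos: [0.4901, 0.0802, 0.0129]
tcp_rot: [0.157, 0.988, -0.0, -0.0]
wrist_force: [-2.2, 0.4, 2.9]
gripper_width: 0.0006
```

```bash
python3 - <<'E'
from h import *
print(tool()[:2]); look([.558,.108,-.37],cams=('scene',),tag='d3')
E
```

```text
(array([0.49006823, 0.08015504, 0.0128813 ]), np.float64(1.2556825818602841))
scene [ 0.5629  0.1107 -0.3331] cost 452 fence [-0.1074  0.0246] ang -0.15
```

View pics/d3_scene.png

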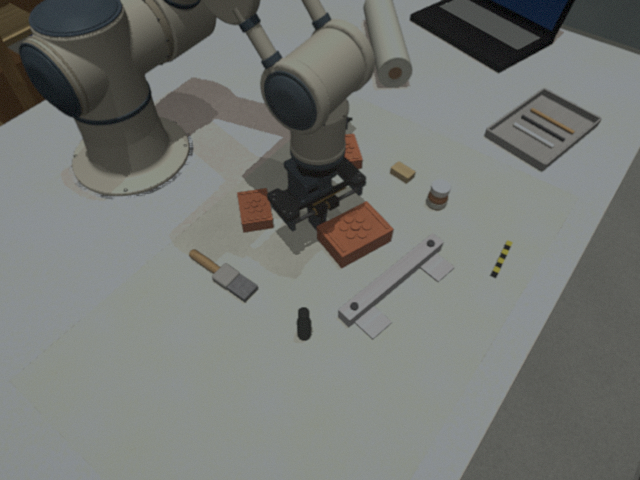

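Call:
play_rows(increments=[{"dp": [-0.0026, -0.0018, 0], "rot": [0, 0, -0.03], "jaw": 1}, {"dp": [-0.0026, -0.0018, 0], "rot": [0, 0, -0.03], "jaw": 1}, {"dp": [-0.0026, -0.0018, 0], "rot": [0, 0, -0.03], "jaw": 1}, {"dp": [-0.0026, -0.0018, 0], "rot": [0, 0, -0.03], "jaw": 1}, {"dp": [0.01, 0, 0], "rot": [0, 0, 0], "jaw": 1}, {"dp": [0.02, 0, 0], "rot": [0, 0, 0], "jaw": -1}, {"dp": [0, 0, 0], "rot": [0, 0, 0], "jaw": -1}, {"dp": [0, 0, 0], "rot": [0, 0, 0], "jaw": -1}])

```text
time: 8.0
eef_pos: [0.4687, 0.0765, 0.013]
tcp_rot: [0.098, 0.995, -0.0, 0.0]
wrist_force: [0.5, 0.0, 0.8]
gripper_width: 0.0214
```

```bash
python3 - <<'E'
from h import *
print(tool()[:2]); look([.565,.107,-.2],cams=('scene',),tag='d4')
E
```

```text
(array([0.46872632, 0.07653239, 0.01302015]), np.float64(1.375071465075081))
scene [ 0.5682  0.1088 -0.1921] cost 443 fence [-0.1018  0.0236] ang -0.009
```

View pics/d4_scene.png

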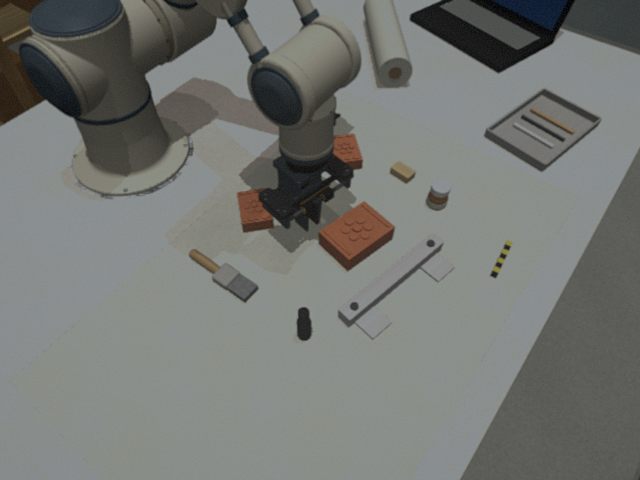

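```bash
python3 - <<'E'
from h import *
p=[.567,.107,-.188]
x,y=blk(p,-.086,0); print(x,y); plan([(x,y,.013,p[2]+np.pi/2,6)])
E
```

```text
0.4825153209763067 0.1230729278684229
{"dp":[-0.0006,0.0081,0.0000],"rot":[0,0,-0.0013],"jaw":1}
{"dp":[-0.0006,0.0080,0.0000],"rot":[0,0,-0.0013],"jaw":1}
{"dp":[-0.0007,0.0080,0.0000],"rot":[0,0,-0.0013],"jaw":1}
{"dp":[-0.0007,0.0080,0.0000],"rot":[0,0,-0.0013],"jaw":1}
{"dp":[-0.0007,0.0080,0.0000],"rot":[0,0,-0.0013],"jaw":1}
{"dp":[-0.0007,0.0080,0.0000],"rot":[0,0,-0.0013],"jaw":1}
```

Call:
play_rows(increments=[{"dp": [0, 0.008, 0], "rot": [0, 0, -0.001], "jaw": -1}, {"dp": [0, 0.008, 0], "rot": [0, 0, -0.001], "jaw": -1}, {"dp": [0, 0.008, 0], "rot": [0, 0, -0.001], "jaw": -1}, {"dp": [0, 0.008, 0], "rot": [0, 0, -0.001], "jaw": -1}, {"dp": [0, 0.008, 0], "rot": [0, 0, -0.002], "jaw": -1}, {"dp": [-0.004, 0.008, 0], "rot": [0, 0, -0.002], "jaw": -1}, {"dp": [-0.005, 0, 0], "rot": [0, 0, 0], "jaw": -1}, {"dp": [-0.005, 0, 0], "rot": [0, 0, 0], "jaw": -1}, {"dp": [-0.005, 0, 0], "rot": [0, 0, 0], "jaw": -1}, {"dp": [-0.003, 0, 0], "rot": [0, 0, 0], "jaw": -1}])

```text
time: 9.05
eef_pos: [0.5006, 0.1189, 0.0129]
tcp_rot: [0.094, 0.996, 0.0, 0.0]
wrist_force: [0.5, 0.5, 0.0]
gripper_width: 0.0914
```

```bash
python3 - <<'E'
from h import *
print(tool()[:2]); S=optics.get_image('scene')
cv2.imwrite('pics/e1.png',cv2.resize(S[130:350,200:480],(760,597))[:,:,::-1])
E
```

```text
(array([0.50062649, 0.1188685 , 0.01291902]), np.float64(1.3834089058530337))
```

View pics/e1.png

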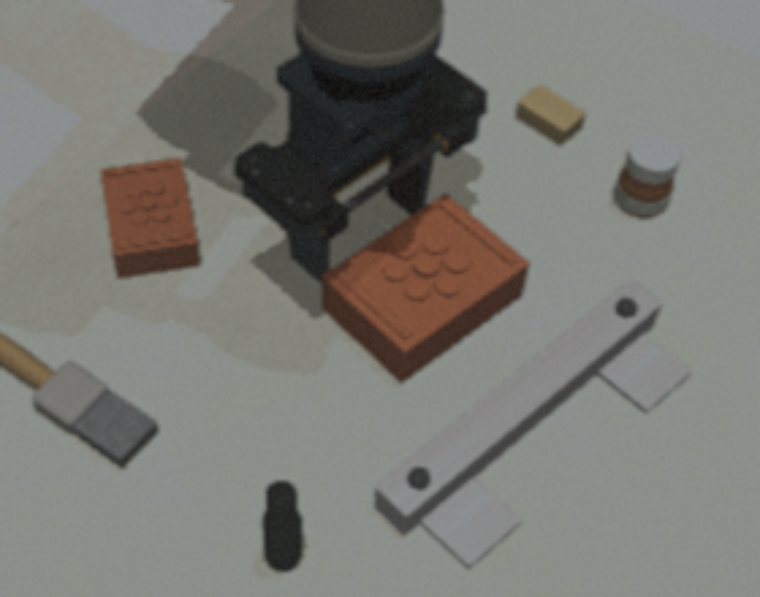

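Call:
play_rows(increments=[{"dp": [-0.003, 0, 0], "rot": [0, 0, 0], "jaw": -1}, {"dp": [-0.003, 0, 0], "rot": [0, 0, 0], "jaw": -1}, {"dp": [-0.003, 0, 0], "rot": [0, 0, 0], "jaw": -1}, {"dp": [-0.003, 0, 0], "rot": [0, 0, 0], "jaw": -1}, {"dp": [-0.004, 0, 0], "rot": [0, 0, 0], "jaw": -1}, {"dp": [-0.004, 0, 0], "rot": [0, 0, 0], "jaw": -1}, {"dp": [-0.004, 0, 0], "rot": [0, 0, 0], "jaw": -1}, {"dp": [-0.004, 0, 0], "rot": [0, 0, 0], "jaw": -1}, {"dp": [-0.004, 0, 0], "rot": [0, 0, 0], "jaw": -1}, {"dp": [-0.004, 0, 0], "rot": [0, 0, 0], "jaw": -1}, {"dp": [-0.004, 0, 0], "rot": [0, 0, 0], "jaw": -1}, {"dp": [-0.003, 0, 0], "rot": [0, 0, 0], "jaw": -1}])

```text
time: 10.3
eef_pos: [0.5427, 0.1112, 0.0129]
tcp_rot: [0.093, 0.996, 0.0, 0.0]
wrist_force: [-2.4, 0.1, -0.1]
gripper_width: 0.0908
```

```bash
python3 - <<'E'
from h import *
print(tool()[:2],tofence(tool()[0])); look([.603,.101,-.185],cams=('scene',),tag='e2'); S=cv2.imread('pics/e2_scene.png')
cv2.imwrite('pics/e2.png',cv2.resize(S[130:350,200:480],(760,597)))
E
```

```text
(array([0.54266237, 0.11121803, 0.01292709]), np.float64(1.3839549519930414)) [-0.12735837  0.02139863]
scene [ 0.603   0.1024 -0.0946] cost 433 fence [-0.0665  0.0237] ang 0.088
```

View pics/e2.png

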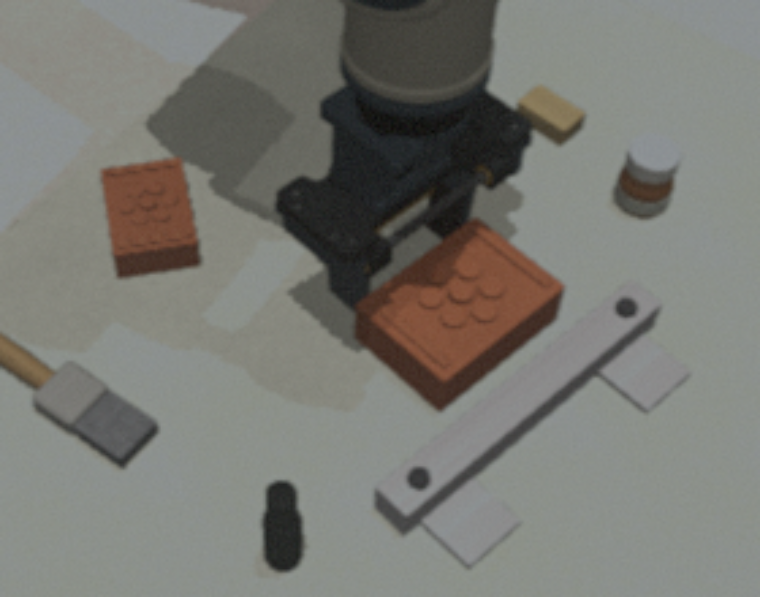

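```bash
python3 - <<'E'
from h import *
im=cv2.imread('pics/e2_scene.png')
out=[]
for a in(-.0946,-.185):
    g=cv2.resize(im,None,fx=4,fy=4,interpolation=cv2.INTER_CUBIC)
    for z in (0,.042):
        q=boxpts([.603,.1024,a],-.045,.045,-.0625,.0625,z)[1::2][[0,1,3,2]]
        cv2.polylines(g,[((proj('scene',q)+.5)*4).astype(int)],True,(255,255,0) if z else (0,255,0),1)
    out.append(g[800:1160,1260:1660])
cv2.imwrite('pics/e2o.png',np.hstack(out))
E
```

```text
(no output)
```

View pics/e2o.png

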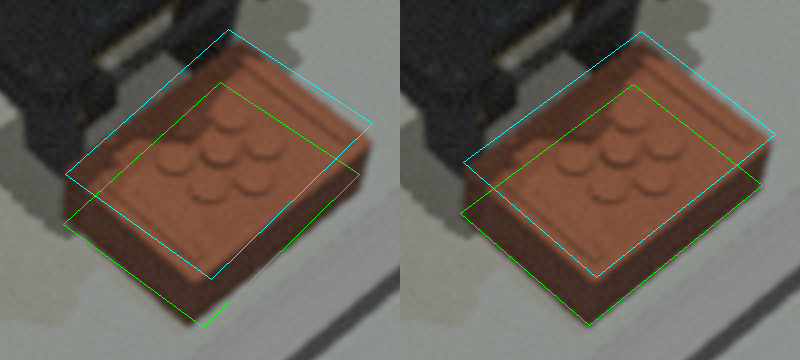

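Call:
play_rows(increments=[{"dp": [-0.002, 0, 0], "rot": [0, 0, 0], "jaw": -1}, {"dp": [-0.002, 0, 0], "rot": [0, 0, 0], "jaw": -1}, {"dp": [-0.002, 0, 0], "rot": [0, 0, 0], "jaw": -1}, {"dp": [-0.002, 0, 0], "rot": [0, 0, 0], "jaw": -1}, {"dp": [-0.002, 0, 0], "rot": [0, 0, 0], "jaw": -1}, {"dp": [-0.002, 0, 0], "rot": [0, 0, 0], "jaw": -1}, {"dp": [-0.0015, 0, 0], "rot": [0, 0, 0], "jaw": -1}])

```text
time: 11.05
eef_pos: [0.5556, 0.1088, 0.013]
tcp_rot: [0.093, 0.996, -0.0, 0.0]
wrist_force: [-5.5, 1.4, 1.8]
gripper_width: 0.0913
```

```bash
python3 - <<'E'
from h import *
print(tool()[:2],tofence(tool()[0])); S=optics.get_image('scene')
cv2.imwrite('pics/e3.png',cv2.resize(S[190:340,310:460],(600,600),interpolation=cv2.INTER_CUBIC)[:,:,::-1])
E
```

```text
(array([0.55562152, 0.10876181, 0.0129631 ]), np.float64(1.3840487150068899)) [-0.11416862  0.02134173]
```

View pics/e3.png

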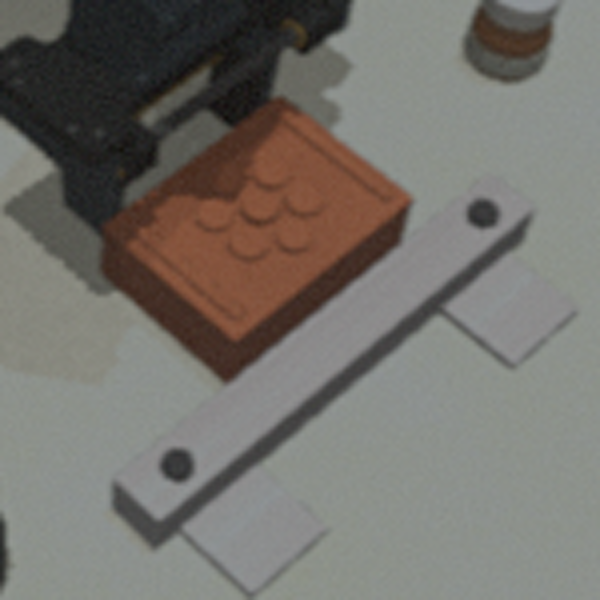

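Call:
play_rows(increments=[{"dp": [-0.001, 0, 0], "rot": [0, 0, 0], "jaw": -1}, {"dp": [-0.001, 0, 0], "rot": [0, 0, 0], "jaw": -1}, {"dp": [-0.001, 0, 0], "rot": [0, 0, 0], "jaw": -1}, {"dp": [-0.001, 0, 0], "rot": [0, 0, 0], "jaw": -1}, {"dp": [0, 0, 0], "rot": [0, 0, 0], "jaw": -1}])

```text
time: 11.6
eef_pos: [0.5596, 0.108, 0.0129]
tcp_rot: [0.093, 0.996, 0.0, 0.0]
wrist_force: [-3.0, -1.1, 0.8]
gripper_width: 0.0916
```

Call:
play_rows(increments=[{"dp": [-0.001, 0, 0], "rot": [0, 0, 0], "jaw": -1}, {"dp": [-0.001, 0, 0], "rot": [0, 0, 0], "jaw": -1}])

```text
time: 11.8
eef_pos: [0.5614, 0.1077, 0.0129]
tcp_rot: [0.093, 0.996, -0.0, -0.0]
wrist_force: [-3.5, -0.0, 2.2]
gripper_width: 0.0915
```

Call:
play_rows(increments=[{"dp": [-0.001, 0, 0], "rot": [0, 0, 0], "jaw": -1}])

```text
time: 11.9
eef_pos: [0.5624, 0.1075, 0.0129]
tcp_rot: [0.093, 0.996, -0.0, 0.0]
wrist_force: [-4.0, 1.1, 1.6]
gripper_width: 0.0915
```

Call:
play_rows(increments=[{"dp": [-0.001, 0, 0], "rot": [0, 0, 0], "jaw": -1}])

```text
time: 12.0
eef_pos: [0.5634, 0.1073, 0.0129]
tcp_rot: [0.093, 0.996, 0.0, 0.0]
wrist_force: [-4.2, 0.9, 1.2]
gripper_width: 0.0917
```

Call:
play_rows(increments=[{"dp": [-0.001, 0, 0], "rot": [0, 0, 0], "jaw": -1}])

```text
time: 12.1
eef_pos: [0.5644, 0.1071, 0.0129]
tcp_rot: [0.093, 0.996, -0.0, -0.0]
wrist_force: [-3.9, 0.0, 1.6]
gripper_width: 0.0913
```

```bash
python3 - <<'E'
from h import *
t=tool();print(t[:2],tofence(t[0]),t[2]['wrist_force']); S=optics.get_image('scene')
cv2.imwrite('pics/e4.png',cv2.resize(S[190:340,310:460],(600,600),interpolation=cv2.INTER_CUBIC)[:,:,::-1])
E
```

```text
(array([0.56437204, 0.10710626, 0.01290317]), np.float64(1.384020209129013)) [-0.10526294  0.02130625] [-3.91156409  0.04922006  1.6110601 ]
```

View pics/e4.png

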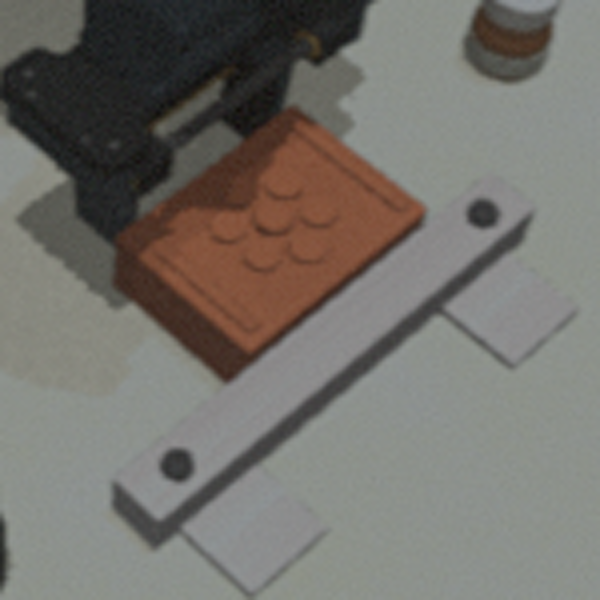

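Call:
play_rows(increments=[{"dp": [-0.001, 0, 0], "rot": [0, 0, 0], "jaw": -1}])

```text
time: 12.25
eef_pos: [0.5644, 0.107, 0.0129]
tcp_rot: [0.093, 0.996, -0.0, -0.001]
wrist_force: [-11.4, 4.8, 6.6]
gripper_width: 0.0913
```

Call:
play_rows(increments=[{"dp": [-0.001, 0, 0], "rot": [0, 0, 0], "jaw": -1}])

```text
time: 12.35
eef_pos: [0.5644, 0.107, 0.0127]
tcp_rot: [0.093, 0.996, -0.0, -0.002]
wrist_force: [-15.7, 6.2, 10.1]
gripper_width: 0.0912
```

Call:
play_rows(increments=[{"dp": [-0.001, 0, 0], "rot": [0, 0, 0], "jaw": -1}])

```text
time: 12.45
eef_pos: [0.5644, 0.1069, 0.0126]
tcp_rot: [0.093, 0.996, -0.0, -0.003]
wrist_force: [-21.8, 7.6, 14.0]
gripper_width: 0.0913
```

Call:
play_rows(increments=[{"dp": [0.003, 0, 0], "rot": [0, 0, 0], "jaw": -1}, {"dp": [0.01, 0, 0], "rot": [0, 0, 0], "jaw": -1}, {"dp": [0.02, 0, 0], "rot": [0, 0, 0], "jaw": -1}, {"dp": [0.02, 0, -0.01], "rot": [0, 0, 0], "jaw": -1}, {"dp": [0.01, 0, -0.04], "rot": [0, 0, 0], "jaw": -1}, {"dp": [0, 0, -0.045], "rot": [0, 0, 0], "jaw": -1}, {"dp": [0, 0.02, -0.045], "rot": [0, 0, 0], "jaw": -1}, {"dp": [0, 0.045, -0.02], "rot": [0, 0, 0], "jaw": -1}, {"dp": [0, 0.045, 0], "rot": [0, 0, 0], "jaw": -1}, {"dp": [0.02, 0.045, 0], "rot": [0, 0, 0], "jaw": -1}, {"dp": [0.02, 0.045, 0], "rot": [0, 0, 0], "jaw": -1}, {"dp": [0.02, 0.045, 0], "rot": [0, 0, 0], "jaw": -1}])

```text
time: 13.65
eef_pos: [0.4913, 0.3721, 0.173]
tcp_rot: [0.093, 0.996, 0.0, 0.001]
wrist_force: [0.9, -0.2, -0.9]
gripper_width: 0.0913
```

Call:
play_rows(increments=[{"dp": [0.03, 0.04, 0], "rot": [0, 0, 0], "jaw": -1}, {"dp": [0.03, 0.04, 0], "rot": [0, 0, 0], "jaw": -1}, {"dp": [0.03, 0.04, 0], "rot": [0, 0, 0], "jaw": -1}, {"dp": [0.03, 0.04, 0], "rot": [0, 0, 0], "jaw": -1}, {"dp": [0.03, 0.04, 0], "rot": [0, 0, 0], "jaw": -1}, {"dp": [0, 0, 0], "rot": [0, 0, 0], "jaw": -1}])

```text
time: 14.25
eef_pos: [0.3781, 0.5995, 0.1725]
tcp_rot: [0.091, 0.996, 0.001, 0.0]
wrist_force: [0.5, -0.8, 0.5]
gripper_width: 0.0913
```

```bash
python3 - <<'E'
from h import *
print(tool()[0]); look([.623,.098,-.185],tag='f1')
a=cv2.imread('pics/f1_top.png');b=cv2.imread('pics/f1_scene.png')
a=cv2.resize(a[150:250,200:300],(400,400),interpolation=cv2.INTER_CUBIC);b=cv2.resize(b[200:320,330:450],(400,400),interpolation=cv2.INTER_CUBIC)
cv2.imwrite('pics/f1.png',np.clip(np.hstack([a,b])*1.5,0,255).astype(np.uint8))
E
```

```text
[0.37806821 0.59947711 0.17254947]
top [ 0.6235  0.0944 -0.1896] cost 284 fence [-0.0448  0.0195] ang -0.007
scene [ 0.6225  0.0999 -0.0571] cost 710 fence [-0.0468  0.0248] ang 0.126
```

View pics/f1.png

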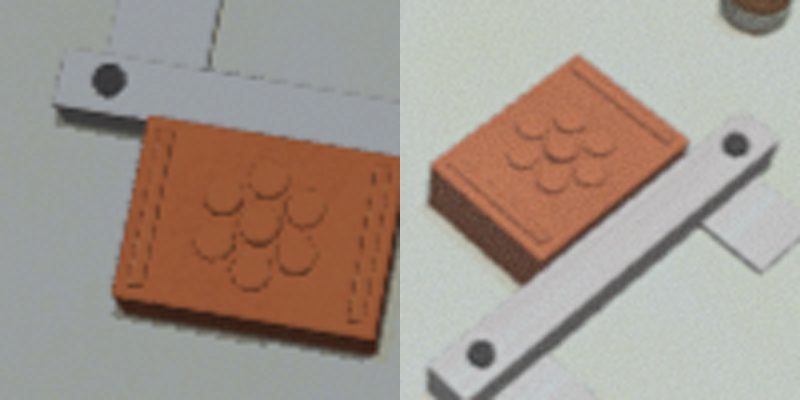

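View pics/f1_top.png

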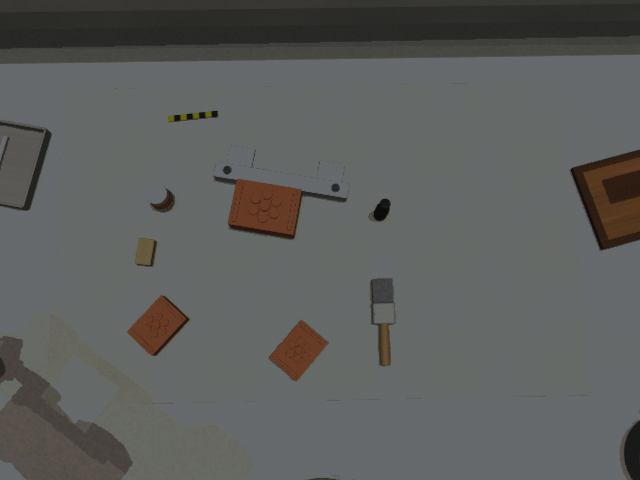

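```bash
python3 - <<'E'
from h import *
im=cv2.imread('pics/f1_scene.png')[:,:,::-1].copy()
m=terr('scene',im,[380,245,100,100],8)
for fe in ([.6679,.0660,-.192],[.664,.067,-.183]):
  F=hullmask('scene',boxpts(fe,0,.03,-.13,.13,.03))>.02
  keep=~F
  def cost(v):
    return (((hullmask('scene',boxpts([v[0]/100,v[1]/100,v[2]/10],*BL))-m)**2)*keep).sum()
  v0=np.array([62.3,9.7,-1.85])
  for s in(.5,.2):
    r=minimize(cost,v0,method='Nelder-Mead',options=dict(initial_simplex=np.vstack([v0]+[v0+s*e for e in np.eye(3)]),xatol=1e-3,fatol=.2));v0=r.x
  print(v0/[100,100,10],r.fun, 'ang',v0[2]/10-fe[2])
  c,s=np.cos(fe[2]),np.sin(fe[2]);d=v0[:2]/100-fe[:2];print(c*d[0]+s*d[1],-s*d[0]+c*d[1])
g=cv2.resize(im[200:320,330:450],(720,720),interpolation=cv2.INTER_CUBIC)[:,:,::-1]
cv2.imwrite('pics/f2.png',g[100:660])
a=cv2.imread('pics/f1_top.png'); g=cv2.resize(a[165:225,220:310],None,fx=8,fy=8,interpolation=cv2.INTER_CUBIC)
cv2.imwrite('pics/f3.png',np.clip(g*1.7,0,255).astype(np.uint8))
E
```

```text
[ 0.63137841  0.09615579 -0.20485758] 238.95440215301807 ang -0.012857579635482341
-0.04160489576760417 0.022632517053733054
[ 0.6313538   0.09575278 -0.19458792] 180.69379469434833 ang -0.011587923186393317
-0.0373335227989177 0.02233170383448351
```

View pics/f2.png

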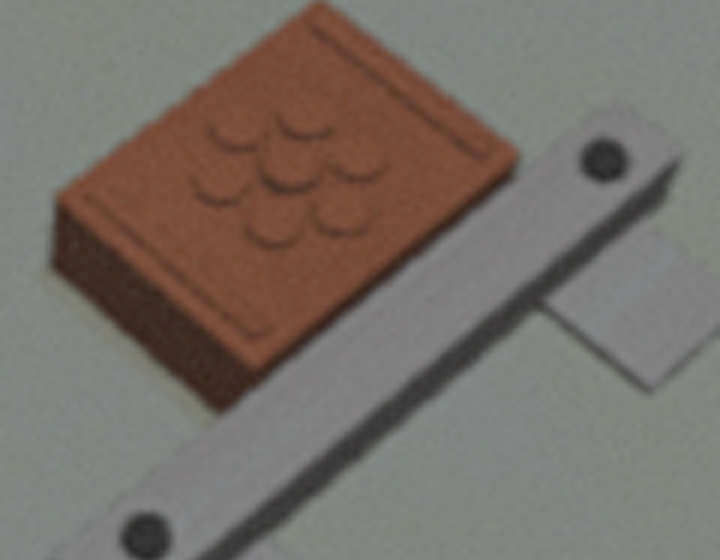

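View pics/f3.png

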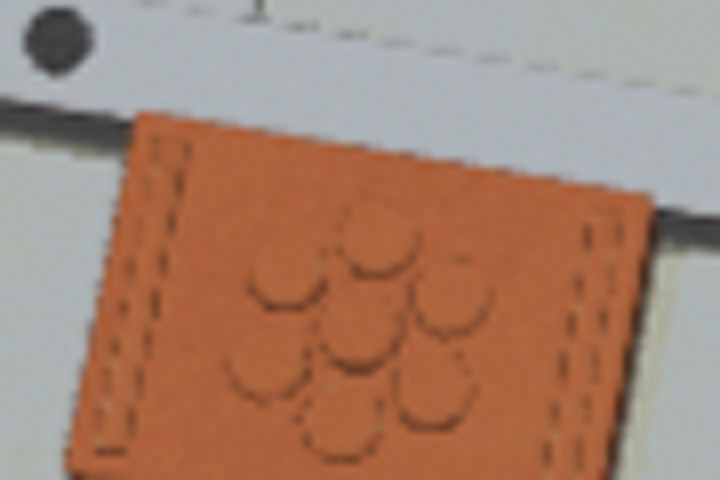

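```bash
python3 -c "
from station import job; print(job.close_job())"
```

```text
the job is handed in; nothing more can be done
None
```

The block's long side now lies flush against the fence, and the job is handed in at about 14.5 s of the 72 s allowed.

I turned the block about 52° with the closed fingers, pushing near one corner of a long side in small steps. Then I opened the jaws and pushed it squarely up to the fence with both fingers. I stopped when the wrist force rose from about 4 N to 27 N with no further movement, and backed the arm clear.

**Last checks**
- **Top camera:** the block's middle is at x = −44.8 mm, y = +20 mm in the fence frame. It is 0.007 rad out of parallel, so it is flush along its whole length.
- **Force:** the tool stopped within 1 mm of where contact with the fence was expected.
- **Other things:** the torch, jar, brush and packing piece look unmoved in the final top picture compared with the first one. I did not measure this.

**What disagreed**
- **Scene camera, plain fit:** this gave 0.126 rad out of parallel, but the fence hides part of the block from that camera.
- **Scene camera, fence masked out:** the angle then came to about 0.012 rad, which agrees with the top view. The x position came out at −37 to −42 mm depending on which fence estimate I used. I put that spread down to calibration error and relied on the top view and the contact force.

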